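Seat a lidded tin in the three-point nest of a stencil jig

TASK

Put the short, wide steel tin upright in the stencil jig and nudge it past the sprung roller until it is fully home, touching both fixed pegs and the roller, then let go. Press gently: the pegs bend if the tin is pushed against either of them with more than 20 N. Do not tip the tin over, and leave everything else where it is.

Things in the scene. Friction and masses are not known exactly. Their poses are not given: they have to be found in the camera images.
- tin: The short, wide tin to be seated: plain steel, flat lid, upright cylinder 64 mm in diameter and 45 mm high, about 0.35 kg (varies by a quarter). Origin: centre of its underside; z up; any yaw is the same.
- jig: The stencil jig, fixed to the bench: white plate, 12 mm thick, carrying two fixed pegs and a sprung roller that form a nest for the tin. Origin on the bench below the seat's centre; z up; +x leads from the open mouth (robot's side) into the nest. The plate spans x -115 to +65, y -90 to +90 mm. Beyond it a stencil frame lies folded out flat to x +173 mm, 18 mm above the bench.
- mouth (a point): Open loading spot on the plate's top face, 52 mm short of the seat along the jig's -x. A tin set down with its centre here touches neither pegs nor roller; from here it is pushed along the jig's +x. Same axes as the jig.
- housing (a point): Centre of the top of the aluminium roller housing: a fixed block 30 mm (x) by 26 mm (y), 30 mm high above the plate, at jig x -13.7, y -73 mm.
- seat (a point): Centre of the seat, on the plate's top face (12 mm above the bench): where the centre of the tin's underside lies when it touches both pegs. Same axes as the jig.
- stop_peg: Fixed peg with a steel ball head of 16 mm diameter, ball centre 22 mm above the plate's top, rigid. Origin at its foot on the plate's top, 40 mm from the seat's centre at 10 degrees from the jig's +x axis towards +y (jig x +39.4, y +6.9 mm). It stops the tin in the +x direction.
- side_peg: A second fixed peg, same shape. Origin at its foot on the plate's top, at jig x 0, y +40 mm. It bounds the tin on the +y side. The roller throws the entering tin over to this peg, and pushed on stiffly it wedges there some 20 mm short of the seat with rising force; easing the push towards -y, against the roller, lets it slip by.
- roller: Steel ball, 16 mm in diameter, origin at its centre, 22 mm above the plate's top. It spins freely on a plunger sliding along the jig's y. At rest (jig x -13.7, y -32.6 mm) it is in the tin's way; the tin pushes it towards -y, at most 11 mm, against a spring (2 N preload + 0.5 N per mm). Most squeezed with the tin 7 mm short of the seat; pushing then eases.
- plunger_home (a point): Where the roller's centre lies when the tin is home: 5 mm in from rest. There it presses the tin towards both pegs with about 4.5 N, but friction can hold the tin short of a peg, so it must be pushed right up to them.
- tall_tin: Bystander: taller, narrower steel tin, 50 mm in diameter, 85 mm high, loose. Origin: centre of its underside.
- jar: Bystander: capped jar, 48 mm in diameter, 60 mm high, loose. Origin: centre of its underside.
- pot: Bystander: small colour pot, 30 mm in diameter, 34 mm high, standing loose on the jig's far corner on the -y side. Origin: centre of its underside.
- brush: Bystander: brush lying on the bench, loose.
- knife: Bystander: palette knife lying on the bench, loose.
- cutter: Bystander: steel ring cutter, 68 mm in diameter, 30 mm high, loose. Origin: centre of its underside.
- dish: Bystander: small white dish, 70 mm in diameter, 25 mm high, loose. Origin: centre of its underside.
There are look-alikes about, which are no part of the job. Leave any orange, red or yellow look-alike of the tin alone.

How it is judged (in metres and radians):
At the end, for the whole second after the job is handed in: The tin stands upright (within 3.4 degrees) and still on the jig's plate, released, its underside's centre within 3 mm of the seat's centre, and it touches the stop peg and the side peg (each more than 0.1 N) and the sprung roller (more than 0.5 N) (contact force between tin and stop_peg above 0.1 N and contact force between tin and side_peg above 0.1 N and contact force between tin and roller above 0.5 N and distance between tin and seat below 0.003 m and angle between tin's own z axis and vertical below 0.06 rad and contact force between the fingers and tin below 0.05 N and linear speed of tin below 0.01 m/s).
It fails at once if the tin is pressed against the stop peg with more than 20 N (contact force between tin and stop_peg above 20 N).
It fails at once if the tin is pressed against the side peg with more than 20 N (contact force between tin and side_peg above 20 N).
It fails at once if the tin is tipped over (more than 35 degrees) (angle between tin's own z axis and vertical above 0.61 rad).
It fails at once if a bystander is moved by more than 20 mm (distance of any of tall_tin, jar, pot, brush, knife, cutter, dish from where it was at the start of the episode above 0.02 m).
It also fails if it takes over 70 s, if anything falls off the work surface, if the arm or the gripper's body presses on something with over 40 N, if the wrist force passes 120 N, or if a joint passes its speed limit or range.

ROBOT

A 6-joint arm with a two-finger parallel gripper is mounted at the origin on the work surface. World frame = base frame: x ahead of the robot, y to its left, z up, the work surface at z = 0. Lengths are in mm, angles in rad, forces in N, time in s.
With the tool pointing down it reaches from about 350 to 875 mm from the base axis. Payload 4.2 kg.
Tool frame: the origin (TCP) lies on the mounting face of the last link; the fingertips stand 173 mm ahead of it and the grasp point (between the pads) lies 155 mm ahead of it; z points along the fingers, y is the direction in which the jaws open and shut (so a half turn about z gives the same grasp; the last joint's range is limited). The gripper opens to 85 mm and grips with 20 to 120 N. Pads are 22 mm wide; open, the fingers measure 114 mm over their backs; the gripper's body (76 mm by 85 mm) begins 54 mm behind the grasp point. The pads swing forward as they close: fully open they stand 13 mm farther back than shut.
Start: joints at [-1.028, 0.385, 0.008, 0, -1.194, -0.259], TCP at [175.02, -599.973, 404.712] pointing down, gripper open.
Joint ranges: [-3.14, 3.14], [-1.21, 2.06], [-1.07, 1.41], [-3.16, 2.05], [-2.99, -0.16], [-3.1, 3.1]. Speed limits (rad/s): [2.79, 2.79, 3.14, 3.14, 3.14, 3.14].

INTERFACE

Orientations are given as a unit quaternion [x, y, z, w].
In Python, from bench import arm gives the robot as it stands.
- The arm moves only by the shell command python3 -m jog 'ROWS' [OPENING]. ROWS is JSON, a list that holds one entry, the list of rows, each a list of 4 numbers: the shift along the tool's x, y, z in mm, then the turn about the tool's z in degrees. In form: [[[x, y, z, spin], ...]]. A call has exactly 5 rows; each row is the pose to reach, as a shift and turn from the pose measured when the call began, along the tool's axes at that moment; what a row does not reach only later rows make up. A row lasts 1/8 s, in which the tool goes at most 62.5 mm and 10.7 degrees, less where a joint would pass 70% of its speed; a pose out of reach is approached as far as the arm can. A call with a gripper value outside its range is refused whole. OPENING is the finger opening in mm, from 0 to 85.4, set as the call begins (- or left out, the last holds). The fingers move at their own pace and stop on an object; the grip force is fixed at half the most. Time passes only in rows, so rows that repeat a pose let the fingers close, or fill a call up. It gives the time, the measured TCP pose, the force and the opening at its end, in the units of the state.
- arm.read_state(): the state, without advancing time (a new reading comes with each control period).
- arm.get_image(name): name is "side" or "top"; returns (picture, depth): 420x560x3 uint8, blue, green, red; 420x560 float32, mm along the optical axis (not along the pixel's ray), 0 where there is no reading.
- arm.camera_params(name): a dict with "mtx" (3x3 intrinsics, pixels), "k1" (the pictures are not rectified: a ray, as slopes to the right and down, at radius r is drawn at 1 + k1 r^2 times it, then the intrinsics apply), "R" (3x3) and "t" (3): a world point X has camera coordinates R X + t. Camera axes: x right, y down, z forward; pixel columns grow to the right and rows downward; lengths in mm; the calibration is good to about 2 mm. A picture is of the moment at which its call begins. camera_params takes no time and is no camera call.
- arm.job_done(): hands the job in, once; it reports no verdict.
The state is a dict: "clock": time; "joints": joint angles; "joint_vel": joint speeds; "joint_efforts": joint torques, N m; "position": TCP position; "ee_rot": TCP orientation; "contact_force": force on the tool from outside, world axes, zero at the start; "wrist_torque": the same for the moment, N m; "gripper_width": finger opening in mm.
Only numpy, scipy, OpenCV 4.12 (cv2) and the standard library are available. Lean on these libraries where they do the work, as an engineer would, in place of code of your own. Each camera call takes 0.05 s, during which the arm holds its last target.

## Working session

There is one attempt and no reset: what is moved stays moved. The work goes in short steps, Python scripts to look and compute and a shell command to move; the robot and the scene stay as the last step left them, time stands still between calls to the robot, and variables do not carry over. Pictures are saved under pics/ and viewed, and the job is handed in when it is done.

```bash
ls; mkdir -p pics; python3 - <<'E'
from bench import arm
import cv2
s=arm.read_state(); print({k:s[k] for k in ('clock','position','ee_rot','contact_force','gripper_width')})
for n in ('top','side'):
    im,d=arm.get_image(n); cv2.imwrite(f'pics/{n}0.png',im)
    import numpy as np; np.save(f'pics/{n}0.npy',d); 
    p=arm.camera_params(n); print(n,p)
E
```

```text
pics
{'clock': 0.0, 'position': array([ 174.97235935, -599.7810638 ,  403.65431981]), 'ee_rot': array([-1.41328826e-01,  9.89962145e-01,  1.04055411e-03, -1.77059626e-04]), 'contact_force': array([ 0.09088073, -0.63147815,  0.21272921]), 'gripper_width': 85.46248362832304}
top {'mtx': array([[415.43004893,   0.        , 281.756346  ],
       [  0.        , 415.43004893, 210.48974276],
       [  0.        ,   0.        ,   1.        ]]), 'k1': -0.002299403580082735, 'R': array([[ 0.01413623, -0.99950141, -0.02823308],
       [-0.99383719, -0.01094022, -0.11030841],
       [ 0.10994453,  0.02961843, -0.99349633]]), 't': array([   4.49311785,  545.35422813, 1131.5982332 ])}
side {'mtx': array([[529.79548422,   0.        , 273.02570608],
       [  0.        , 529.79548422, 219.7269645 ],
       [  0.        ,   0.        ,   1.        ]]), 'k1': 0.028311923606754014, 'R': array([[-0.77912552, -0.62662367, -0.01749861],
       [-0.471352  ,  0.60401138, -0.64264885],
       [ 0.41326834, -0.49245611, -0.765961  ]]), 't': array([ 398.94626354,  298.74507482, 1195.40241171])}
```

View pics/top0.png

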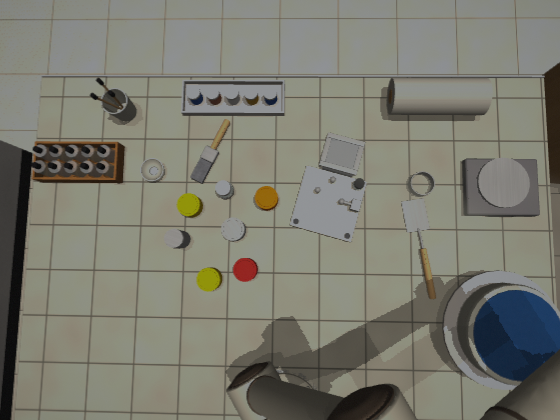

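View pics/side0.png

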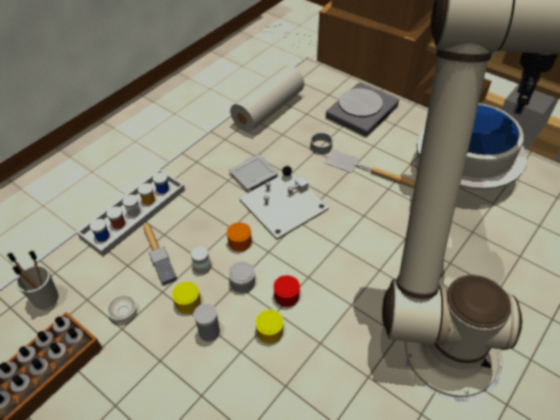

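Candidates (top px): grey short tin (233,230); tall grey tin (178,239); capped jar (223,189); orange (266,198); yellow (189,205) and (209,279); red (245,270); ring cutter (421,184). By the description it is the one at (233,230); I'll check that in a close crop.

```bash
python3 - <<'E'
import cv2,numpy as np
t=cv2.imread('pics/top0.png'); s=cv2.imread('pics/side0.png')
a=cv2.resize(t[120:260,150:390],None,fx=3.3,fy=3.3,interpolation=cv2.INTER_CUBIC); cv2.imwrite('pics/c_top.png',np.clip(a*1.3,0,255).astype('uint8'))
b=cv2.resize(s[150:350,170:350],None,fx=3,fy=3,interpolation=cv2.INTER_CUBIC); cv2.imwrite('pics/c_side.png',b)
E
```

```text
(no output)
```

View pics/c_top.png

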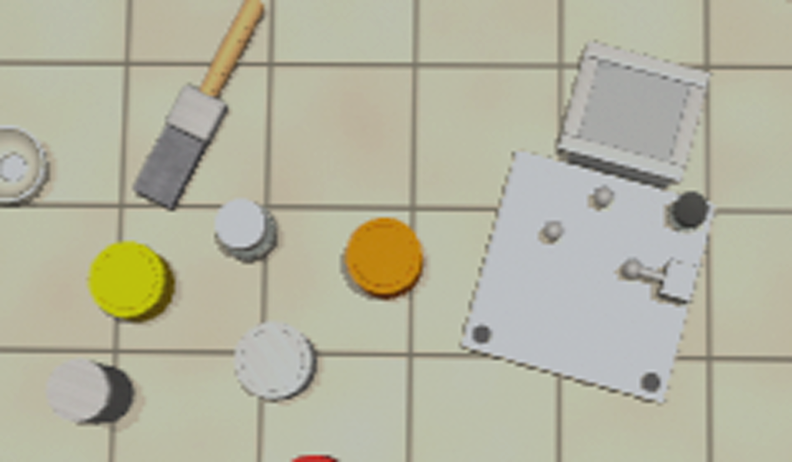

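View pics/c_side.png

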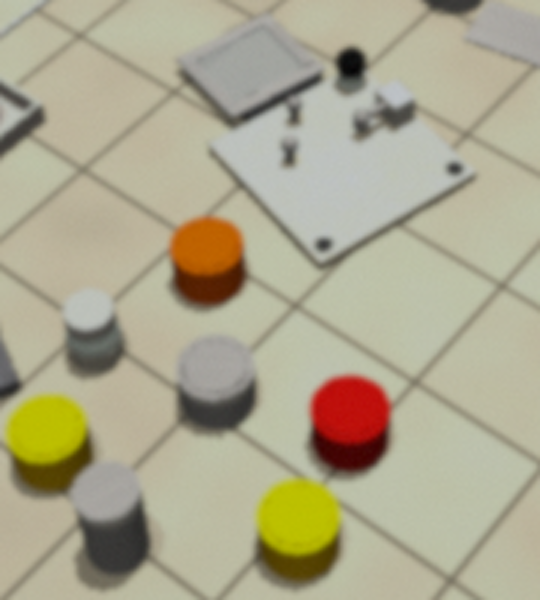

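The crop shows a plain grey tin with a flat lid at top px ~(233,229). It is wider and lower than the tall tin at (177,238). The jig's pegs are at ~(317,190) and ~(333,180), the roller at ~(341,201) and the housing at ~(355,205). Next I measure.

```bash
cat > h.py <<'E'
import numpy as np, cv2, json
from bench import arm
def rays(n,uv):
    p=arm.camera_params(n); uv=np.atleast_2d(np.float64(uv))
    k=np.array([p['k1'],0,0,0,0.])
    q=cv2.undistortPoints(uv.reshape(-1,1,2),p['mtx'],k,None,None,None,(3,40,1e-10)).reshape(-1,2) if False else cv2.undistortPoints(uv.reshape(-1,1,2),p['mtx'],k).reshape(-1,2)
    d=np.c_[q,np.ones(len(q))]@p['R']; o=-p['R'].T@p['t']; return o,d   # d scaled to unit depth
def plane(n,uv,z):
    o,d=rays(n,uv); return o+d*((z-o[2])/d[:,2])[:,None]
def proj(n,X):
    p=arm.camera_params(n); X=np.atleast_2d(np.float64(X))
    return cv2.projectPoints(X,cv2.Rodrigues(p['R'])[0],p['t'],p['mtx'],np.array([p['k1'],0,0,0,0.]))[0].reshape(-1,2)
def cloud(n,d):
    v,u=np.mgrid[:d.shape[0],:d.shape[1]]
    o,r=rays(n,np.c_[u.ravel(),v.ravel()]); X=o+r*d.ravel()[:,None]; X[d.ravel()==0]=np.nan
    return X.reshape(d.shape+(3,))
def tri(a,b):
    o1,d1=rays('top',a);o2,d2=rays('side',b);d1=d1[0];d2=d2[0]
    A=np.c_[d1,-d2];s=np.linalg.lstsq(A,o2-o1,rcond=None)[0];p=o1+d1*s[0];q=o2+d2*s[1];return (p+q)/2,np.linalg.norm(p-q)
E
python3 - <<'E'
from h import *
for n,roi,b in (('top',(200,215,265,248),None),('side',(225,255,262,300),None)):
    im=cv2.imread(f'pics/{n}0.png');d=np.load(f'pics/{n}0.npy');X=cloud(n,d)
    print(n,'bench z',np.nanmedian(X[300:340,150:200,2] if n=='top' else X[240:260,330:350,2]))
    m=(X[...,2]>36)&(X[...,2]<58); m=m.astype('uint8')
    c,l,st,ce=cv2.connectedComponentsWithStats(m)
    for i in range(1,c):
        if st[i,4]>25:
            P=X[l==i]; print(st[i],ce[i].round(1),'z',np.median(P[:,2]).round(1),plane(n,ce[i],np.median(P[:,2])).round(1))
    m=np.uint8(m*255); cv2.imwrite(f'pics/m_{n}.png',m)
E
```

```text
top bench z -0.654524657416232
[389  79  97  36 283] [424.5 109.4] z 50.4 [[ 832.  -384.8   50.4]]
[186  85  15  16 178] [192.8  92.7] z 53.3 [[877.5 269.   53.3]]
[205  86  15  15 169] [211.8  92.7] z 52.7 [[877.9 214.5  52.7]]
[224  86  15  16 177] [230.9  92.9] z 52.6 [[877.5 159.9  52.6]]
[243  86  15  16 171] [250.2  92.8] z 53.3 [[877.5 105.   53.3]]
[263  86  14  15 171] [269.3  92.8] z 53.2 [[877.7  50.6  53.2]]
[115  94  10   5  33] [119.1  95.9] z 47.5 [[869.8 483.6  47.5]]
[109  97   6   7  27] [111.  100.1] z 49.4 [[856.4 505.6  49.4]]
[116 100  17  19  73] [126.6 112.2] z 47.8 [[821.2 458.9  47.8]]
[ 31 141  89  40 795] [ 83.6 160.4] z 47.9 [[679.9 574.3  47.9]]
[ 72 147  10  13  42] [ 78.4 155.1] z 50.4 [[694.4 589.   50.4]]
[ 88 148  11  12  41] [ 94.3 155.4] z 48.2 [[694.5 544.1  48.2]]
[ 42 150  10  10  37] [ 47.2 156.1] z 48.1 [[691.5 679.9  48.1]]
[ 57 150  11  10  37] [ 62.8 156.1] z 48.3 [[691.6 634.9  48.3]]
[ 33 153   5   9  29] [ 34.5 157.7] z 48.1 [[686.6 716.4  48.1]]
[ 478  158   52   50 1714] [503.2 182.3] z 38.7 [[ 629.4 -598.5   38.7]]
[ 88 163  10  13  
[... 2138 characters left out ...]
0] [269.5 322.2] z 46.3 [[350.6 212.2  46.3]]
[   0  312   99  108 1440] [ 51.5 372.3] z 48.1 [[638.8 590.8  48.1]]
[196 321  22  13 101] [207.7 329. ] z 46.5 [[448.8 311.5  46.5]]
[ 44 322  10  10  48] [ 49.2 327.8] z 49.5 [[730.3 530.1  49.5]]
[ 57 332  10   7  33] [ 61.8 335.4] z 49.4 [[692.4 524.4  49.4]]
[ 26 337  11  10  53] [ 32.1 342.5] z 49.7 [[729.4 575.2  49.7]]
[425 344  67  30 443] [454.9 363.6] z 45.4 [[-19.9  44.   45.4]]
[ 40 348   9   5  31] [ 44.7 349.9] z 49.7 [[692.5 568.8  49.7]]
[  6 352  12  11  57] [ 12.6 358. ] z 49.6 [[731.2 622.8  49.6]]
[ 21 363  10   6  29] [ 26.3 365.3] z 49.2 [[693.6 614.4  49.2]]
[  3 380   9   5  28] [  7.7 381.8] z 49.5 [[692.6 659.9  49.5]]
```

```bash
python3 - <<'E'
from h import *
for n,(x0,y0,x1,y1) in (('top',(285,160,375,245)),('side',(235,170,335,238))):
    im=cv2.imread(f'pics/{n}0.png');d=np.load(f'pics/{n}0.npy');X=cloud(n,d)
    hsv=cv2.cvtColor(im,cv2.COLOR_BGR2HSV)
    print(n, im[215,320] if n=='top' else im[210,290], hsv[215,320])
    z=X[...,2]
    # plate by height 7..16
    bz=np.float32(z); m=((z>6)&(z<16.)).astype('uint8'); 
    mm=np.zeros_like(m); mm[y0:y1,x0:x1]=m[y0:y1,x0:x1]
    c,l,st,ce=cv2.connectedComponentsWithStats(mm); i=1+np.argmax(st[1:,4]); print(st[i])
    cs,_=cv2.findContours((l==i).astype('uint8'),cv2.RETR_EXTERNAL,cv2.CHAIN_APPROX_NONE); c=max(cs,key=cv2.contourArea)
    P=plane(n,c.reshape(-1,2),12)[:,:2].astype('float32'); print(n,cv2.minAreaRect(P))
    vis=cv2.resize(im[y0:y1,x0:x1],None,fx=7,fy=7,interpolation=cv2.INTER_CUBIC); cv2.imwrite(f'pics/jig_{n}.png',vis)
    # balls
    b=((z>28)&(z<48)); b2=np.zeros_like(m); b2[y0:y1,x0:x1]=b[y0:y1,x0:x1]
    c,l,st,ce=cv2.connectedComponentsWithStats(b2,connectivity=4)
    for i in range(1,c): 
        if st[i,4]>5: print(st[i],ce[i].round(1),'zmax',z[l==i].max().round(1))
E
```

```text
top [151 148 145] [105  10 151]
[ 289  165   78   77 3571]
top ((573.9891967773438, -119.40533447265625), (179.5756378173828, 187.43821716308594), 74.8487777709961)
[330 177   5   5  24] [332.1 179.1] zmax 44.6
[354 178  10  11  78] [358.6 183.1] zmax 48.0
[315 187   5   6  24] [317.  189.3] zmax 43.4
[339 199  23  13 158] [351.8 204. ] zmax 45.8
side [189 193 189] [ 24  40 159]
[ 239  173   90   65 2687]
side ((570.6986083984375, -118.16569519042969), (189.94480895996094, 192.1614227294922), 75.63135528564453)
[283 170   9   6  44] [287.1 172.4] zmax 47.8
[288 176  21  16 148] [299.2 183.9] zmax 48.0
[266 182   5   5  23] [268.  183.8] zmax 43.8
[264 195   6   6  27] [266.6 197.3] zmax 44.5
[235 222  17  16 191] [242.5 229.9] zmax 48.0
```

View pics/jig_top.png

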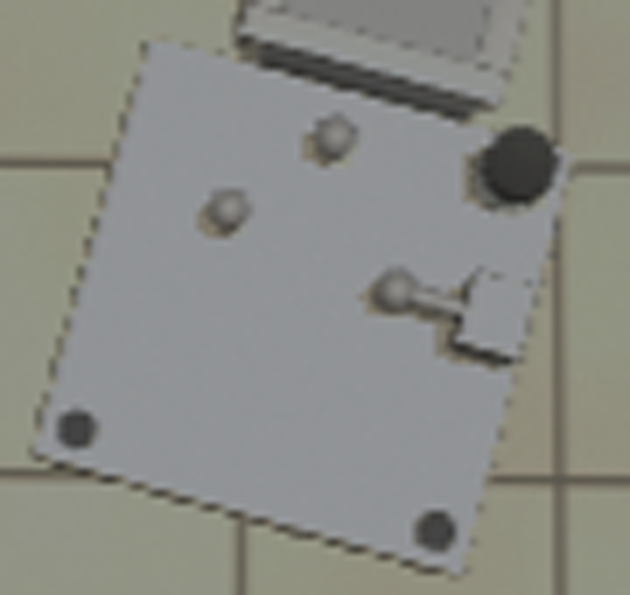

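View pics/jig_side.png

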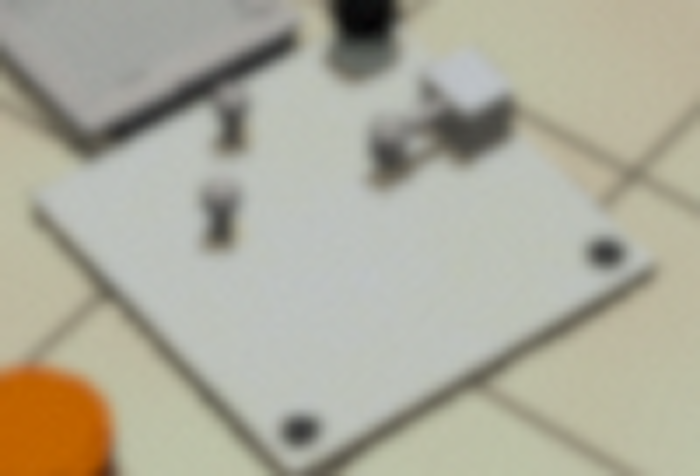

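```bash
python3 - <<'E'
from h import *
from scipy.optimize import least_squares
# image: crop pixel -> full
f=lambda x,y,o:((x+.5)/7-.5+o[0],(y+.5)/7-.5+o[1])
top=[f(*p,(285,160)) for p in [(228,209),(335,136),(396,289),(145,43),(464,574),(37,457),(568,150)]]
side=[f(*p,(235,170)) for p in [(220,198),(233,108),(388,137),(36,205),(655,265),(293,470)]]
J=np.array([(0,40),(39.4,6.9),(-13.7,-32.6),(65,90),(-115,-90),(-115,90),(65,-90)],float)
Js=J[[0,1,2,3,4,5]]
def fit(n,uv,J):
    z=[34]*3+[12]*(len(uv)-3)
    P=np.array([plane(n,u,zz)[0,:2] for u,zz in zip(uv,z)])
    def r(q): c,s=np.cos(q[2]),np.sin(q[2]); return (J@np.array([[c,s],[-s,c]])+q[:2]-P).ravel()
    q=least_squares(r,[570,-110,-.25],loss='soft_l1',f_scale=2).x
    print(n,q.round(3),np.degrees(q[2]).round(2)); print(r(q).reshape(-1,2).round(1).tolist()); return q
fit('top',top,J); fit('side',side,Js)
fit('top',top[:3],J[:3]);fit('side',side[:3],J[:3])
E
```

```text
top [ 5.94797e+02 -1.25367e+02 -2.50000e-01] -14.32
[[-0.5, 0.3], [-0.5, 1.1], [-0.2, 0.2], [2.7, -0.4], [-0.6, -0.9], [-1.0, 1.9], [1.1, -2.6]]
side [ 5.94180e+02 -1.24032e+02 -2.60000e-01] -14.92
[[-0.8, 0.6], [1.8, -0.4], [-0.6, 0.7], [5.7, -1.1], [-0.3, -2.4], [-2.4, 3.0]]
top [ 595.157 -125.806  -12.825] -734.84
[[0.2, -0.2], [-0.1, 0.3], [-0.1, -0.1]]
side [ 5.94194e+02 -1.24372e+02 -2.56000e-01] -14.68
[[-1.0, 0.3], [1.9, -0.6], [-0.5, 0.3]]
```

Found so far: the tin at about (490,148) and the seat at about (595,-125), with jig yaw about -14.6°. I'll grip high so the fingertips clear the 30 mm peg balls. The jaws go at jig +50°, so one finger can later push the tin into both pegs equally.

```bash
cat >> h.py <<'E'
from scipy.spatial.transform import Rotation as Ro
YAW=-14.6; SEAT=np.array([594.6,-125.0])
def u(): a=np.radians(YAW); return np.array([[np.cos(a),np.sin(a)],[-np.sin(a),np.cos(a)]]) # rows: jig x, jig y in world
def jig2w(p): return SEAT+np.asarray(p,float)@u()
def goto(x,y,z,jaw=None):
    s=arm.read_state(); R=Ro.from_quat(s['ee_rot']).as_matrix(); D=np.array([x,y,z])-s['position']
    a=np.degrees(np.arctan2(R[1,1],R[0,1]))
    t=0 if jaw is None else (a-jaw+90)%180-90
    print('t',round(s['clock'],2),'pos',s['position'].round(1),'jawang',a.round(1),'tilt',R[2].round(4),'F',s['contact_force'].round(2),'w',round(s['gripper_width'],1),'j',s['joints'].round(2))
    print('tool shift',(R.T@D).round(1),'turn',round(t,1),' dist',np.linalg.norm(D).round(1))
E
python3 -c "
from h import *
goto(490,148,300,35.4)"
```

```text
t 0.1 pos [ 175.  -599.8  403.7] jawang 106.2 tilt [ 1.0e-04  1.9e-03 -1.0e+00] F [-0.5 -0.1 -0.9] w 85.2 j [-1.03  0.39  0.01 -0.   -1.19 -0.26]
tool shift [-511.7  629.6  104.9] turn 70.8  dist 818.1
```

```bash
python3 -m jog '[[[-35,44,0,9],[-72,89,5,18],[-109,134,10,27],[-146,180,15,36],[-183,225,20,45]]]' 85; python3 -c "
from h import *
goto(490,148,300,35.4)"
```

```text
clock: 0.72
position: [286.4, -335.0, 384.2]
ee_rot: [0.245, 0.97, 0.001, -0.001]
contact_force: [1.5, 0.1, -0.7]
gripper_width: 85.0
t 0.72 pos [ 286.4 -335.   384.2] jawang 61.7 tilt [ 0.0017  0.0015 -1.    ] F [ 1.46  0.06 -0.67] w 85.0 j [-0.49  0.09 -0.45 -0.   -1.04 -1.57]
tool shift [ 49.9 521.6  85.1] turn 26.3  dist 530.8
```

```bash
python3 -m jog '[[[6,58,8,3],[12,117,16,6],[18,176,24,9],[24,235,32,12],[29,292,40,15]]]' 85; python3 -c "
from h import *
goto(490,148,260,46)"
```

```text
clock: 1.35
position: [399.6, -62.2, 344.6]
ee_rot: [0.37, 0.929, 0.001, -0.001]
contact_force: [0.6, -1.1, -0.4]
gripper_width: 85.2
t 1.35 pos [399.6 -62.2 344.6] jawang 46.6 tilt [ 0.0017  0.0015 -1.    ] F [ 0.6  -1.12 -0.42] w 85.2 j [ 0.25  0.06 -0.59 -0.   -0.92 -2.58]
tool shift [ 78.5 214.7  85. ] turn 0.6  dist 243.9
```

```bash
python3 - <<'E'
from h import *
# pad-centre alignment check
print(arm.read_state()['joints'])
E
```

```text
[ 0.25121108  0.06357265 -0.58595441 -0.00280735 -0.92095357 -2.57770692]
```

```bash
python3 -m jog '[[[18,46,16,-4],[36,92,33,-8],[54,138,50,-12],[70,180,66,-15],[78.5,214.7,80,-15]]]' 85; python3 -c "
from h import *
goto(490,148,230)"
```

```text
clock: 1.98
position: [490.2, 149.7, 264.1]
ee_rot: [0.244, 0.97, 0.001, -0.001]
contact_force: [0.2, -1.3, 1.4]
gripper_width: 85.2
t 1.98 pos [490.2 149.7 264.1] jawang 61.7 tilt [ 0.0018  0.0011 -1.    ] F [ 0.2  -1.32  1.44] w 85.2 j [ 0.61  0.35 -0.45 -0.   -0.77 -2.68]
tool shift [-0.7 -1.7 34.1] turn 0  dist 34.1
```

```bash
python3 -m jog '[[[-0.7,-1.7,12,0],[-0.7,-1.7,24,0],[-0.7,-1.7,34,0],[-0.7,-1.7,34,0],[-0.7,-1.7,34,0]]]' 85; python3 - <<'E'
from h import *
goto(490,148,200)
for n,(a,b,c,d) in (('top',(190,180,290,280)),('side',(190,200,300,320))):
    im,_=arm.get_image(n); cv2.imwrite(f'pics/{n}1.png',im); cv2.imwrite(f'pics/{n}1c.png',cv2.resize(im[b:d,a:c],None,fx=5,fy=5,interpolation=cv2.INTER_CUBIC))
E
```

```text
clock: 2.6
position: [490.1, 147.6, 230.6]
ee_rot: [0.245, 0.97, 0.001, -0.0]
contact_force: [-0.5, 0.5, -1.1]
gripper_width: 84.9
t 2.6 pos [490.1 147.6 230.6] jawang 61.7 tilt [ 0.0013  0.0017 -1.    ] F [-0.5   0.46 -1.08] w 84.9 j [ 0.61  0.4  -0.49 -0.   -0.69 -2.67]
tool shift [ 0.2  0.2 30.6] turn 0  dist 30.6
```

View pics/top1c.png

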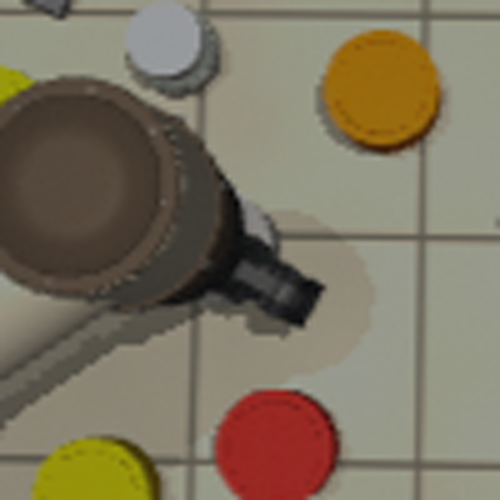

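View pics/side1c.png

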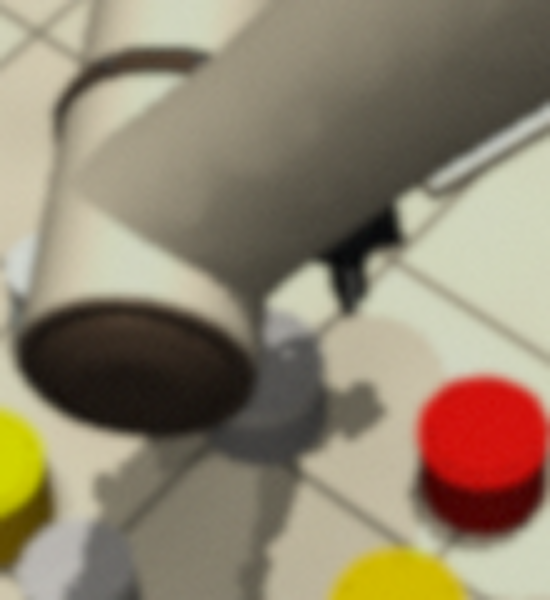

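```bash
python3 - <<'E'
from h import *
for d in (42.5,50,57):
  for z in (60,70,80): print(d,z,proj('side',[490-d*.474,147.6-d*.88,z]).round(1))
E
```

```text
42.5 60 [[257.7 263. ]]
42.5 70 [[257.6 260.6]]
42.5 80 [[257.4 258.2]]
50 60 [[260.6 262. ]]
50 70 [[260.4 259.6]]
50 80 [[260.3 257.2]]
57 60 [[263.2 261. ]]
57 70 [[263.1 258.6]]
57 80 [[263.  256.2]]
```

```bash
python3 - <<'E'
from h import *
for n in ('side','top'):
    im,d=arm.get_image(n); X=cloud(n,d)
    c=np.array([490.1,147.6]); e=np.array([.474,.88]); f=np.array([-.88,.474])
    Y=X[...,:2]-c; a=Y@e; b=Y@f; z=X[...,2]
    m=(abs(a)<62)&(abs(b)<13)&(z>48)&(z<130)&(abs(a)>36)
    print(n,m.sum())
    for v,uu in np.argwhere(m)[np.argsort(z[m])][:12]: print(uu,v,a[v,uu].round(1),b[v,uu].round(1),z[v,uu].round(1))
E
```

```text
side 105
261 262 -48.0 8.9 72.5
259 263 -42.4 10.1 73.0
257 259 -42.3 -2.8 73.1
258 261 -41.8 5.4 75.5
261 261 -48.2 8.8 76.3
258 260 -42.7 3.3 76.5
256 256 -42.3 -8.8 77.7
260 262 -44.5 11.8 78.2
257 258 -42.2 -1.8 78.4
260 261 -45.5 9.4 78.6
262 259 -52.0 5.9 78.7
259 262 -42.0 11.7 79.5
top 13
243 234 -41.6 -4.2 107.9
241 238 -43.4 7.1 117.2
246 232 -47.4 -12.6 119.4
244 234 -45.7 -5.6 121.6
247 233 -51.3 -11.6 122.9
244 233 -44.8 -7.9 124.7
245 232 -45.9 -11.4 125.2
245 233 -47.1 -9.1 125.3
241 239 -45.9 9.1 126.6
241 240 -47.2 11.3 126.6
243 232 -41.8 -8.9 128.0
240 239 -43.9 10.3 128.2
```

```bash
python3 -m jog '[[[0,0,10,0],[0,0,20,0],[0,0,29,0],[0,0,30.6,0],[0,0,30.6,0]]]' 85; python3 -m jog '[[[0,0,0,0],[0,0,0,0],[0,0,0,0],[0,0,0,0],[0,0,0,0]]]' 55;python3 -m jog '[[[0,0,0,0],[0,0,0,0],[0,0,0,0],[0,0,0,0],[0,0,0,0]]]' 55
```

```text
clock: 3.42
position: [490.2, 148.1, 199.7]
ee_rot: [0.244, 0.97, 0.001, -0.0]
contact_force: [-0.2, -0.2, 1.0]
gripper_width: 84.9
clock: 4.05
position: [490.3, 148.1, 200.6]
ee_rot: [0.244, 0.97, 0.001, -0.0]
contact_force: [-1.7, -0.5, 5.6]
gripper_width: 61.9
clock: 4.68
position: [490.3, 148.1, 200.6]
ee_rot: [0.244, 0.97, 0.001, -0.0]
contact_force: [0.4, 0.2, 2.6]
gripper_width: 61.6
```

```bash
python3 -m jog '[[[0,0,-8,0],[0,0,-20,0],[0,0,-40,0],[0,0,-60,0],[0,0,-80,0]]]' 55; python3 - <<'E'
from h import *
m=jig2w([-52,0]); print(m); goto(m[0],m[1],280,35.4)
for n,(a,b,c,d) in (('top',(190,180,290,280)),('side',(190,200,300,320))):
    im,_=arm.get_image(n); cv2.imwrite(f'pics/{n}2.png',im); cv2.imwrite(f'pics/{n}2c.png',cv2.resize(im[b:d,a:c],None,fx=5,fy=5,interpolation=cv2.INTER_CUBIC))
E
```

```text
clock: 5.3
position: [490.0, 147.8, 281.6]
ee_rot: [0.244, 0.97, 0.001, -0.0]
contact_force: [0.3, -1.0, -4.7]
gripper_width: 61.5
[ 544.27912313 -111.89239337]
t 5.3 pos [490.  147.8 281.6] jawang 61.7 tilt [ 0.0011  0.0022 -1.    ] F [ 0.29 -0.95 -4.73] w 61.5 j [ 0.61  0.32 -0.43 -0.   -0.81 -2.67]
tool shift [-170.9 -202.9    1. ] turn 26.3  dist 265.3
```

View pics/side2c.png

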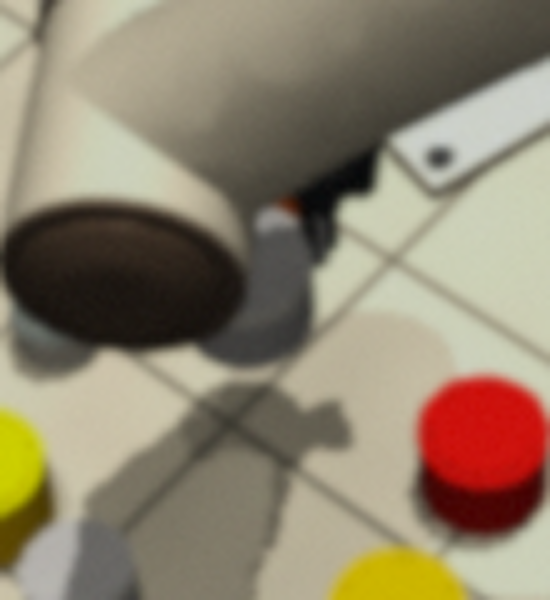

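The tin is lifted and hangs upright between the fingers at side px ~(241,255). Next, to a point above the mouth.

```bash
python3 -m jog '[[[-30,-36,0,5],[-72,-85,0,11],[-115,-135,0,17],[-150,-180,0,23],[-171,-203,0,26.3]]]' 55; python3 - <<'E'
from h import *
m=jig2w([-52,0]); goto(m[0],m[1],230,35.4)
for n,(a,b,c,d) in (('top',(270,150,390,260)),('side',(210,130,350,240))):
    im,_=arm.get_image(n); cv2.imwrite(f'pics/{n}3.png',im); cv2.imwrite(f'pics/{n}3c.png',cv2.resize(im[b:d,a:c],None,fx=5,fy=5,interpolation=cv2.INTER_CUBIC))
E
```

```text
clock: 6.02
position: [544.9, -114.4, 280.9]
ee_rot: [0.461, 0.888, 0.003, 0.0]
contact_force: [-1.0, 0.7, -3.9]
gripper_width: 61.4
t 6.03 pos [ 544.9 -114.4  280.9] jawang 35.1 tilt [ 0.0026  0.0057 -1.    ] F [-1.01  0.69 -3.86] w 61.4 j [ 0.08  0.39 -0.32 -0.01 -0.85 -2.61]
tool shift [ 2.2  0.7 51. ] turn -0.3  dist 51.0
```

View pics/side3c.png

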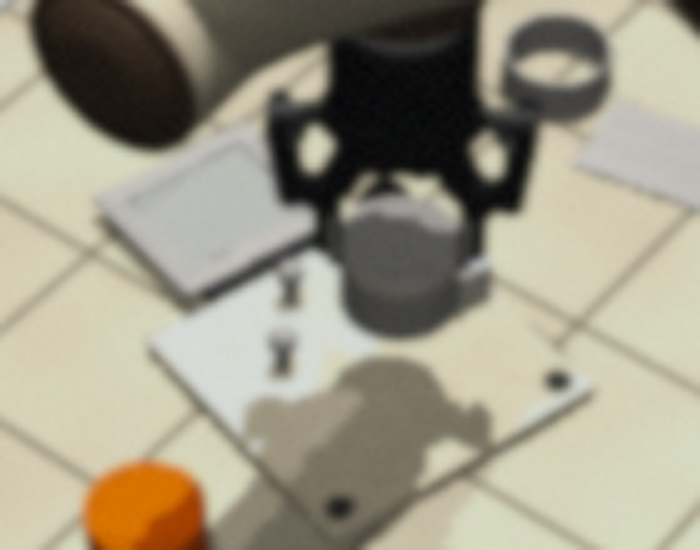

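View pics/top3c.png

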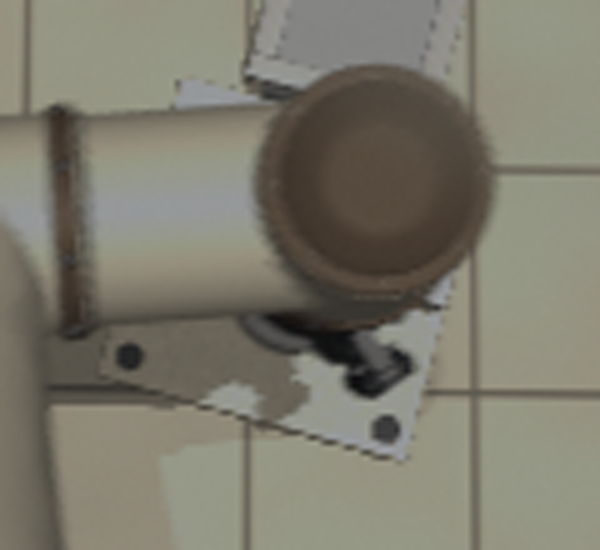

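```bash
python3 -m jog '[[[1,0,18,-0.3],[2,0.5,36,-0.3],[2,0.7,52,-0.3],[2,0.7,62,-0.3],[2,0.7,65,-0.3]]]' 55; python3 - <<'E'
from h import *
m=jig2w([-30,-1.5]); goto(m[0],m[1],213.8,35.4); print('jig',(arm.read_state()['position'][:2]-SEAT)@u().T)
n='side';a,b,c,d=(210,130,350,240)
im,_=arm.get_image(n); cv2.imwrite(f'pics/{n}4.png',im); cv2.imwrite(f'pics/{n}4c.png',cv2.resize(im[b:d,a:c],None,fx=5,fy=5,interpolation=cv2.INTER_CUBIC))
E
```

```text
clock: 6.75
position: [544.9, -111.9, 215.2]
ee_rot: [0.458, 0.889, 0.003, 0.0]
contact_force: [-0.3, -0.3, -3.5]
gripper_width: 61.5
t 6.75 pos [ 544.9 -111.9  215.2] jawang 35.5 tilt [ 0.0025  0.0049 -1.    ] F [-0.28 -0.3  -3.54] w 61.5 j [ 0.09  0.48 -0.39 -0.01 -0.7  -2.6 ]
tool shift [-17.5  12.4   1.4] turn 0.1  dist 21.5
jig [-51.40497258   0.19506552]
```

View pics/side4c.png

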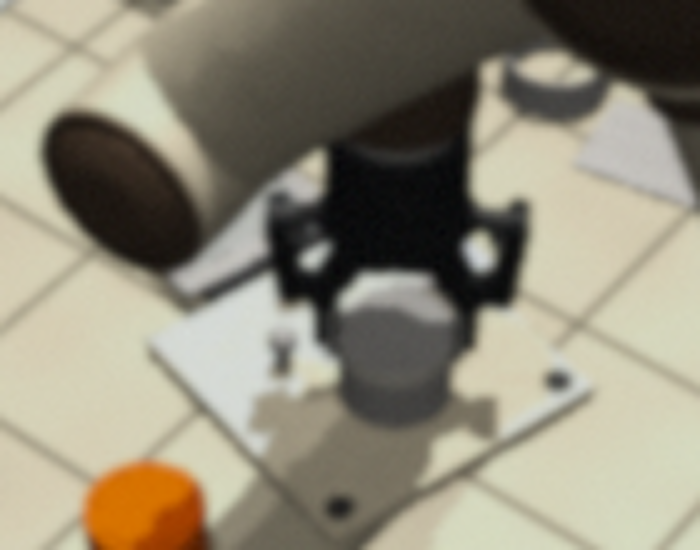

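```bash
python3 -m jog '[[[-4,2,1.4,0],[-8,5,1.4,0],[-12,8,1.4,0],[-16,11,1.4,0],[-17.5,12.4,1.4,0]]]' 55; cat >> h.py <<'E'
def rep(x=None,y=None,z=None):
    s=arm.read_state(); j=(s['position'][:2]-SEAT)@u().T; F=[]; 
    f=s['contact_force']; print('JIG pos',j.round(2),'z',s['position'][2].round(2),'F jig',(f[:2]@u().T).round(2),'Fz',f[2].round(2),'w',round(s['gripper_width'],2))
    if x is not None:
        m=jig2w([x,y]); goto(m[0],m[1],z,YAW+50)
E
python3 -c "
from h import *
rep(-20,-1.5,213.5)"
```

```text
clock: 7.42
position: [565.8, -118.6, 214.2]
ee_rot: [0.458, 0.889, 0.003, 0.001]
contact_force: [-0.2, 5.9, -1.2]
gripper_width: 61.7
JIG pos [-29.46  -1.03] z 214.23 F jig [-1.7  5.7] Fz -1.25 w 61.69
t 7.42 pos [ 565.8 -118.6  214.2] jawang 35.5 tilt [ 0.002   0.0065 -1.    ] F [-0.21  5.94 -1.25] w 61.7 j [ 0.07  0.51 -0.33 -0.01 -0.72 -2.59]
tool shift [-7.6  5.7  0.8] turn 0.1  dist 9.5
```

```bash
python3 -m jog '[[[-2,1,0.5,0],[-4,2.5,0.5,0],[-6,4,0.5,0],[-7.6,5.2,0.5,0],[-7.6,5.2,0.5,0]]]' 55; 
python3 -c "
from h import *
rep(-12,-1.5,213.8)"
```

```text
clock: 8.05
position: [575.4, -121.2, 214.1]
ee_rot: [0.458, 0.889, 0.004, 0.002]
contact_force: [0.7, 6.6, -2.8]
gripper_width: 61.5
JIG pos [-19.51  -1.12] z 214.1 F jig [-1.04  6.6 ] Fz -2.8 w 61.55
t 8.05 pos [ 575.4 -121.2  214.1] jawang 35.5 tilt [ 6.0e-04  9.5e-03 -1.0e+00] F [ 0.66  6.65 -2.8 ] w 61.5 j [ 0.07  0.52 -0.31 -0.01 -0.73 -2.58]
tool shift [-6.   4.5  0.3] turn 0.1  dist 7.5
```

```bash
python3 -m jog '[[[-2,1,0,0],[-4,2.2,0,0],[-6,3.6,0,0],[-6.4,4.3,0,0],[-6.4,4.3,0,0]]]' 55; 
python3 -c "
from h import *
rep(-6,-1.2,213.8)
n='side';a,b,c,d=(210,130,350,240)
im,_=arm.get_image(n); cv2.imwrite(f'pics/{n}5.png',im); cv2.imwrite(f'pics/{n}5c.png',cv2.resize(im[b:d,a:c],None,fx=5,fy=5,interpolation=cv2.INTER_CUBIC))"
```

```text
clock: 8.68
position: [583.8, -123.3, 214.3]
ee_rot: [0.458, 0.889, 0.006, 0.004]
contact_force: [2.0, 4.8, -3.7]
gripper_width: 61.5
JIG pos [-10.89  -1.08] z 214.31 F jig [0.7  5.13] Fz -3.68 w 61.55
t 8.68 pos [ 583.8 -123.3  214.3] jawang 35.5 tilt [-0.0012  0.013  -0.9999] F [ 1.97  4.78 -3.68] w 61.5 j [ 0.06  0.53 -0.29 -0.01 -0.74 -2.58]
tool shift [-3.8  3.   0.6] turn 0.1  dist 4.9
```

View pics/side5c.png

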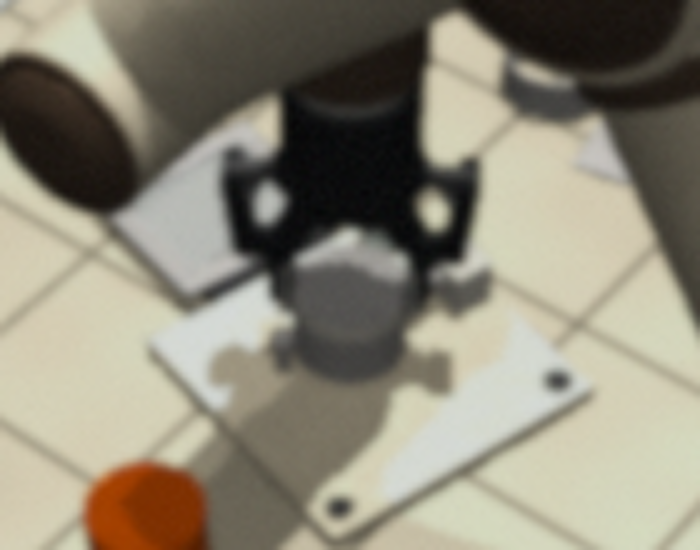

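```bash
python3 -m jog '[[[-1,0.7,0.4,0],[-2,1.5,0.4,0],[-3,2.3,0.4,0],[-4,3,0.4,0],[-4,3,0.4,0]]]' 55; 
python3 -c "
from h import *
rep(-2,-1,213.8)"
```

```text
clock: 9.35
position: [589.1, -124.8, 214.2]
ee_rot: [0.458, 0.889, 0.006, 0.004]
contact_force: [3.6, 4.5, -3.3]
gripper_width: 61.9
JIG pos [-5.41 -1.24] z 214.17 F jig [2.4  5.25] Fz -3.29 w 61.86
t 9.35 pos [ 589.1 -124.8  214.2] jawang 35.5 tilt [-0.0022  0.0144 -0.9999] F [ 3.64  4.48 -3.29] w 61.9 j [ 0.06  0.54 -0.27 -0.01 -0.75 -2.57]
tool shift [-2.5  2.4  0.4] turn 0.1  dist 3.4
```

```bash
python3 -m jog '[[[-0.5,0.4,0,0],[-1,0.8,0,0],[-1.5,1.2,0.2,0],[-1.5,1.2,0.2,0],[-1.5,1.2,0.2,0]]]' 55; 
python3 -c "
from h import *
rep(-2,-1,213.8)"
```

```text
clock: 9.98
position: [591.1, -125.4, 214.1]
ee_rot: [0.458, 0.889, 0.006, 0.005]
contact_force: [2.2, 3.2, -2.6]
gripper_width: 61.4
JIG pos [-3.3  -1.28] z 214.14 F jig [1.34 3.64] Fz -2.62 w 61.41
t 9.97 pos [ 591.1 -125.4  214.1] jawang 35.5 tilt [-0.0028  0.0149 -0.9999] F [ 2.21  3.19 -2.62] w 61.4 j [ 0.06  0.54 -0.27 -0.01 -0.75 -2.57]
tool shift [-0.8  1.   0.4] turn 0.1  dist 1.4
```

```bash
python3 -m jog '[[[-0.3,0.25,0,0],[-0.6,0.5,0,0],[-0.6,0.5,0.2,0],[-0.6,0.5,0.2,0],[-0.6,0.5,0.2,0]]]' 55; 
python3 -c "
from h import *
rep(-2,-1,213.8)"
```

```text
clock: 10.6
position: [591.6, -125.6, 213.9]
ee_rot: [0.458, 0.889, 0.006, 0.004]
contact_force: [0.2, 4.6, -1.4]
gripper_width: 61.4
JIG pos [-2.78 -1.33] z 213.85 F jig [-0.98  4.53] Fz -1.43 w 61.41
t 10.6 pos [ 591.6 -125.6  213.9] jawang 35.5 tilt [-0.0022  0.0142 -0.9999] F [ 0.19  4.63 -1.43] w 61.4 j [ 0.06  0.54 -0.27 -0.01 -0.75 -2.57]
tool shift [-0.4  0.8  0.1] turn 0.1  dist 0.8
```

```bash
python3 -m jog '[[[0,0,0.4,0],[0,0,0.8,0],[0,0,0.8,0],[0,0,0.8,0],[0,0,0.8,0]]]' 55; 
python3 -c "
from h import *
rep(-2,-1,213)"
```

```text
clock: 11.22
position: [591.6, -125.6, 213.0]
ee_rot: [0.458, 0.889, 0.006, 0.004]
contact_force: [0.8, 4.0, -0.7]
gripper_width: 61.4
JIG pos [-2.77 -1.35] z 213.05 F jig [-0.26  4.05] Fz -0.68 w 61.38
t 11.22 pos [ 591.6 -125.6  213. ] jawang 35.5 tilt [-0.0022  0.0141 -0.9999] F [ 0.77  3.98 -0.68] w 61.4 j [ 0.06  0.54 -0.27 -0.01 -0.75 -2.57]
tool shift [-0.4  0.8  0.1] turn 0.1  dist 0.8
```

```bash
python3 -m jog '[[[0,0,0,0],[0,0,0,0],[0,0,0,0],[0,0,0,0],[0,0,0,0]]]' 72; 
python3 -c "
from h import *
rep(-2,-1,213)
n='side';a,b,c,d=(210,130,350,240)
im,dd=arm.get_image(n); np.save('pics/side6.npy',dd); cv2.imwrite(f'pics/{n}6.png',im); cv2.imwrite(f'pics/{n}6c.png',cv2.resize(im[b:d,a:c],None,fx=5,fy=5,interpolation=cv2.INTER_CUBIC))"
```

```text
clock: 11.85
position: [591.6, -125.7, 213.1]
ee_rot: [0.458, 0.889, 0.006, 0.004]
contact_force: [-0.5, 0.2, -0.8]
gripper_width: 71.7
JIG pos [-2.77 -1.45] z 213.09 F jig [-0.49  0.07] Fz -0.77 w 71.73
t 11.85 pos [ 591.6 -125.7  213.1] jawang 35.5 tilt [-0.0023  0.0141 -0.9999] F [-0.45  0.19 -0.77] w 71.7 j [ 0.06  0.54 -0.27 -0.01 -0.75 -2.57]
tool shift [-0.3  0.8  0.1] turn 0.1  dist 0.9
```

View pics/side6c.png

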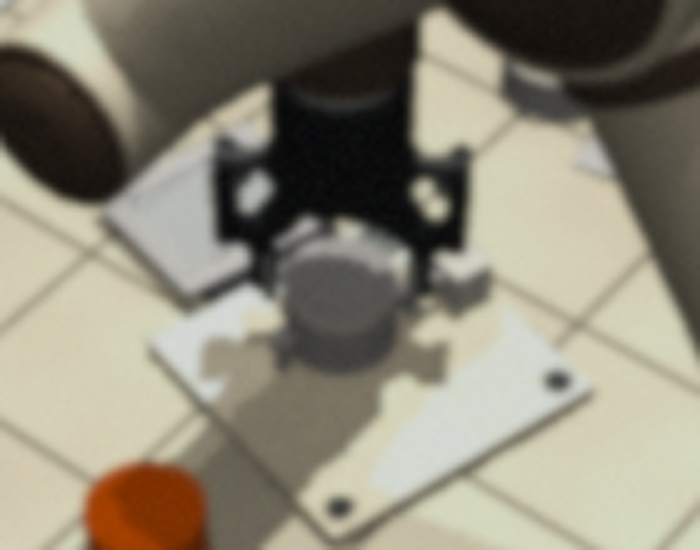

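Released. The tin stands on the plate at side px ~(277,190) against the pegs. I'll lower the hand slightly and let the rear finger push along tool +y, into both pegs.

```bash
python3 -m jog '[[[0,0.5,1.5,0],[0,1.2,3,0],[0,2,3,0],[0,2.8,3,0],[0,3.2,3,0]]]' 72; 
python3 -c "
from h import *
rep(-2,-1,213)"
```

```text
clock: 12.52
position: [594.3, -123.7, 210.2]
ee_rot: [0.458, 0.889, 0.006, 0.004]
contact_force: [0.4, 0.4, -0.1]
gripper_width: 71.8
JIG pos [-0.59  1.14] z 210.17 F jig [0.29 0.48] Fz -0.07 w 71.81
t 12.53 pos [ 594.3 -123.7  210.2] jawang 35.5 tilt [-0.0023  0.0142 -0.9999] F [ 0.4   0.39 -0.07] w 71.8 j [ 0.06  0.55 -0.26 -0.01 -0.74 -2.58]
tool shift [-0.3 -2.5 -2.9] turn 0.1  dist 3.8
```

```bash
cat >> h.py <<'E'
def ft():
    s=arm.read_state(); R=Ro.from_quat(s['ee_rot']).as_matrix(); f=R.T@s['contact_force']; j=(s['position'][:2]-SEAT)@u().T
    print('t',round(s['clock'],2),'jig',j.round(2),'F tool',f.round(2))
E
python3 -m jog '[[[0,0.4,0,0],[0,0.8,0,0],[0,1,0,0],[0,1,0,0],[0,1,0,0]]]' 72; python3 -c "
from h import *
ft()"
python3 -m jog '[[[0,0.3,0,0],[0,0.6,0,0],[0,0.6,0,0],[0,0.6,0,0],[0,0.6,0,0]]]' 72; python3 -c "
from h import *
ft()"
```

```text
clock: 13.15
position: [595.1, -123.2, 210.2]
ee_rot: [0.458, 0.889, 0.006, 0.004]
contact_force: [0.1, -0.1, -0.1]
gripper_width: 71.9
t 13.15 jig [0.01 1.91] F tool [-0.09  0.01  0.12]
clock: 13.78
position: [595.4, -122.9, 210.1]
ee_rot: [0.458, 0.889, 0.006, 0.004]
contact_force: [-1.4, -1.3, -0.4]
gripper_width: 72.1
t 13.78 jig [0.26 2.2 ] F tool [-0.24 -1.87  0.36]
```

```bash
python3 -m jog '[[[0,0.3,0,0],[0,0.5,0,0],[0,0.5,0,0],[0,0.5,0,0],[0,0.5,0,0]]]' 72; python3 -c "
from h import *
ft()"
```

```text
clock: 14.4
position: [595.6, -122.8, 210.1]
ee_rot: [0.458, 0.889, 0.005, 0.004]
contact_force: [-2.4, -2.5, 1.5]
gripper_width: 71.7
t 14.4 jig [0.41 2.4 ] F tool [-0.62 -3.35 -1.51]
```

```bash
python3 -m jog '[[[0,0.3,0,0],[0,0.5,0,0],[0,0.5,0,0],[0,0.5,0,0],[0,0.5,0,0]]]' 72; python3 -c "
from h import *
ft()
n='side';a,b,c,d=(230,150,330,240)
im,dd=arm.get_image(n); np.save('pics/side7.npy',dd); cv2.imwrite(f'pics/{n}7.png',im)
t=np.linspace(0,2*np.pi,200)
v=im[b:d,a:c]; v=cv2.resize(v,None,fx=7,fy=7,interpolation=cv2.INTER_CUBIC); 
for z in (12,57):
  P=np.c_[594.2+32*np.cos(t),-124.3+32*np.sin(t),0*t+z]; q=((proj(n,P)-[a,b]+.5)*7-.5); cv2.polylines(v,[np.int32(q)],True,(0,255,0),1)
cv2.imwrite('pics/side7c.png',v)"
```

```text
clock: 15.02
position: [595.8, -122.7, 210.0]
ee_rot: [0.458, 0.889, 0.005, 0.003]
contact_force: [-3.7, -3.0, 1.4]
gripper_width: 72.4
t 15.03 jig [0.53 2.54] F tool [-0.27 -4.77 -1.47]
```

View pics/side7c.png

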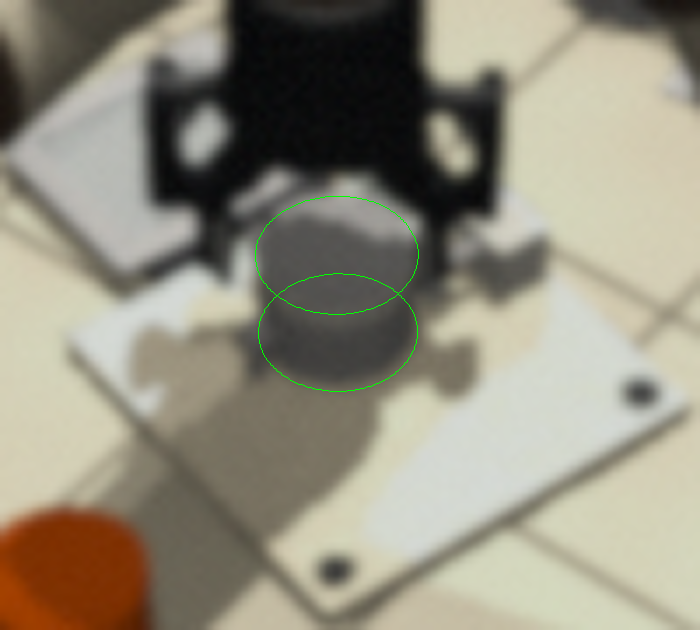

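```bash
python3 -m jog '[[[-0.3,0.25,0,0],[-0.6,0.5,0,0],[-0.6,0.5,0,0],[-0.6,0.5,0,0],[-0.6,0.5,0,0]]]' 72; python3 -c "
from h import *
ft()"
python3 -m jog '[[[-0.3,0.25,0,0],[-0.6,0.4,0,0],[-0.6,0.4,0,0],[-0.6,0.4,0,0],[-0.6,0.4,0,0]]]' 72; python3 -c "
from h import *
ft()"
```

```text
clock: 15.7
position: [596.1, -122.9, 209.8]
ee_rot: [0.458, 0.889, 0.005, 0.003]
contact_force: [-3.7, -3.3, 2.0]
gripper_width: 72.1
t 15.7 jig [0.92 2.4 ] F tool [-0.53 -4.85 -2.02]
clock: 16.32
position: [596.4, -123.1, 209.6]
ee_rot: [0.458, 0.889, 0.004, 0.002]
contact_force: [-4.7, -2.0, 2.0]
gripper_width: 72.0
t 16.32 jig [1.23 2.31] F tool [ 1.11 -4.97 -2.04]
```

```bash
python3 -m jog '[[[0,-1.5,0,0],[0,-3,0,0],[0,-4.5,0,0],[0,-5,0,0],[0,-5,0,0]]]' 85; python3 -c "
from h import *
ft()"; python3 -m jog '[[[0,0,-5,0],[0,0,-15,0],[0,0,-30,0],[0,0,-50,0],[0,0,-60,0]]]' 85
python3 - <<'E'
from h import *
rep(0,0,270)
for n,(a,b,c,d) in (('top',(290,160,370,240)),('side',(230,150,330,240))):
    im,dd=arm.get_image(n); cv2.imwrite(f'pics/{n}8.png',im); np.save(f'pics/{n}8.npy',dd)
    cv2.imwrite(f'pics/{n}8c.png',cv2.resize(im[b:d,a:c],None,fx=6,fy=6,interpolation=cv2.INTER_CUBIC))
    X=cloud(n,dd); z=X[...,2]; m=((abs(z-57)<4)&(np.hypot(X[...,0]-594.5,X[...,1]+125)<45)).astype('uint8'); l=cv2.connectedComponentsWithStats(m); i=1+np.argmax(l[2][1:,4]); print(n,l[2][i],plane(n,l[3][i],57).round(1))
E
```

```text
clock: 16.95
position: [592.4, -126.0, 209.6]
ee_rot: [0.458, 0.889, 0.005, 0.002]
contact_force: [0.1, 0.0, 0.2]
gripper_width: 85.0
t 16.95 jig [-1.9 -1.5] F tool [-0.02  0.05 -0.17]
clock: 17.58
position: [592.3, -126.4, 271.8]
ee_rot: [0.458, 0.889, 0.005, 0.004]
contact_force: [-1.0, 0.1, -0.2]
gripper_width: 84.6
JIG pos [-1.92 -1.92] z 271.84 F jig [-1.01 -0.17] Fz -0.23 w 84.59
t 17.57 pos [ 592.3 -126.4  271.8] jawang 35.5 tilt [-0.0014  0.0127 -0.9999] F [-1.02  0.09 -0.23] w 84.6 j [ 0.06  0.47 -0.21 -0.01 -0.87 -2.57]
tool shift [-0.2  2.7  1.9] turn 0.1  dist 3.3
top [320 189  19  15 139] [[ 579.4 -114.7   57. ]]
side [267 177  23  19 262] [[ 593.1 -124.8   57. ]]
```

View pics/side8c.png

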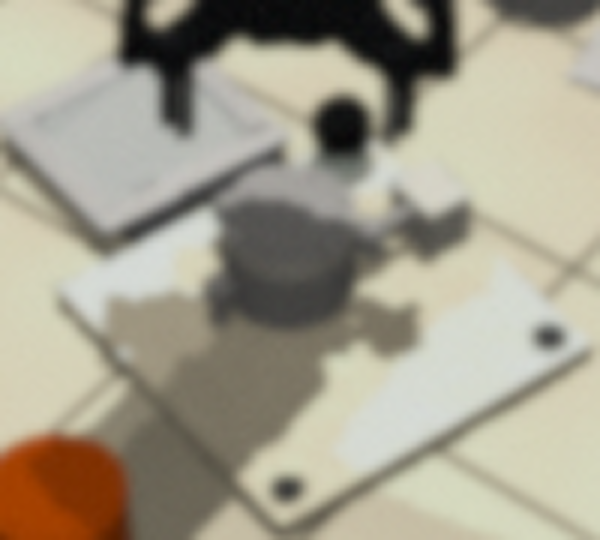

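The tin stands upright in the nest with its lid centre at side px ~(278,184), about 1 mm from the seat estimate. To make sure it is home on the stop peg, I'll turn the hand by -150° (jaws at jig 20°) and give one more gentle push, mostly along +x.

```bash
python3 -m jog '[[[0,0,0,-10],[0,0,0,-20],[0,0,0,-30],[0,0,0,-40],[0,0,0,-50]]]' 72; python3 -m jog '[[[0,0,0,-10],[0,0,0,-20],[0,0,0,-30],[0,0,0,-40],[0,0,0,-50]]]' 72;python3 -m jog '[[[0,0,0,-10],[0,0,0,-20],[0,0,0,-30],[0,0,0,-40],[0,0,0,-50]]]' 72
python3 - <<'E'
from h import *
ft()
s=arm.read_state(); R=Ro.from_quat(s['ee_rot']).as_matrix(); off=R[:2,2]*155; print('grasp off world',off.round(2),'jig',(off@u().T).round(2))
# tin centre best guess in robot frame: jig (-1,-0.5) ; grasp point there
m=jig2w([-1,-0.5])-off; goto(m[0],m[1],211.5,YAW+20)
E
```

```text
clock: 18.3
position: [592.0, -126.3, 270.7]
ee_rot: [0.037, 0.999, 0.003, 0.005]
contact_force: [-0.2, 0.0, 0.1]
gripper_width: 72.2
clock: 18.92
position: [591.7, -126.3, 270.0]
ee_rot: [-0.392, 0.92, 0.001, 0.005]
contact_force: [0.3, -0.2, 0.5]
gripper_width: 72.2
clock: 19.55
position: [591.4, -126.3, 269.2]
ee_rot: [0.746, -0.666, 0.0, -0.005]
contact_force: [0.3, -0.2, -0.1]
gripper_width: 72.0
t 19.55 jig [-2.76 -2.04] F tool [ 0.22 -0.27  0.12]
grasp off world [1.05 1.05] jig [0.75 1.28]
t 19.55 pos [ 591.4 -126.3  269.2] jawang -173.5 tilt [-0.006  -0.0075 -1.    ] F [ 0.3  -0.19 -0.12] w 72.0 j [ 0.06  0.47 -0.22 -0.01 -0.87  0.06]
tool shift [ 0.5 -0.6 57.7] turn 1.1  dist 57.7
```

```bash
python3 -m jog '[[[0.3,-0.4,12,1],[0.5,-0.6,28,1],[0.5,-0.6,42,1],[0.5,-0.6,52,1],[0.5,-0.6,54,1]]]' 72;python3 -c "
from h import *
rep();ft()"; python3 -m jog '[[[0,0,1,0],[0,0,2,0],[0,0,3,0],[0,0,3,0],[0,0,3,0]]]' 72;python3 -c "
from h import *
rep();ft()"
```

```text
clock: 20.18
position: [592.3, -126.4, 214.0]
ee_rot: [0.74, -0.673, -0.0, -0.004]
contact_force: [0.9, -1.2, 0.0]
gripper_width: 72.2
JIG pos [-1.92 -1.91] z 213.97 F jig [ 1.18 -0.93] Fz 0.04 w 72.23
t 20.18 jig [-1.92 -1.91] F tool [ 1.27 -0.79 -0.04]
clock: 20.8
position: [592.3, -126.4, 211.1]
ee_rot: [0.74, -0.673, -0.0, -0.004]
contact_force: [-0.2, 0.3, 1.4]
gripper_width: 72.1
JIG pos [-1.89 -1.89] z 211.14 F jig [-0.26  0.28] Fz 1.36 w 72.08
t 20.8 jig [-1.89 -1.89] F tool [-0.37  0.14 -1.36]
```

Now push along tool -y (jig ~+x) in small steps.

```bash
python3 -m jog '[[[0,-0.8,0,0],[0,-1.6,0,0],[0,-2.4,0,0],[0,-3,0,0],[0,-3,0,0]]]' 72;python3 -c "
from h import *
ft()"; python3 -m jog '[[[0,-0.4,0,0],[0,-0.8,0,0],[0,-1,0,0],[0,-1,0,0],[0,-1,0,0]]]' 72;python3 -c "
from h import *
ft()"
```

```text
clock: 21.42
position: [595.3, -126.1, 211.1]
ee_rot: [0.74, -0.673, -0.0, -0.004]
contact_force: [0.4, -0.2, 1.0]
gripper_width: 72.2
t 21.43 jig [ 0.97 -0.84] F tool [ 0.2  -0.38 -1.04]
clock: 22.05
position: [596.3, -126.0, 211.1]
ee_rot: [0.74, -0.673, -0.0, -0.004]
contact_force: [-0.3, 0.8, -0.5]
gripper_width: 72.0
t 22.05 jig [ 1.89 -0.51] F tool [-0.86  0.24  0.5 ]
```

```bash
python3 -m jog '[[[0,-0.4,0,0],[0,-0.8,0,0],[0,-0.8,0,0],[0,-0.8,0,0],[0,-0.8,0,0]]]' 72;python3 -c "
from h import *
ft()"; python3 -m jog '[[[0,-0.3,0,0],[0,-0.6,0,0],[0,-0.6,0,0],[0,-0.6,0,0],[0,-0.6,0,0]]]' 72;python3 -c "
from h import *
ft()"
```

```text
clock: 22.68
position: [597.1, -125.9, 211.1]
ee_rot: [0.74, -0.673, -0.0, -0.004]
contact_force: [0.1, 0.3, 0.2]
gripper_width: 72.2
t 22.68 jig [ 2.64 -0.25] F tool [-0.31 -0.15 -0.15]
clock: 23.3
position: [597.7, -125.8, 211.1]
ee_rot: [0.74, -0.673, -0.0, -0.004]
contact_force: [-0.5, -0.3, 0.8]
gripper_width: 72.0
t 23.3 jig [ 3.19 -0.01] F tool [ 0.26  0.55 -0.77]
```

```bash
python3 -m jog '[[[0,-0.3,0,0],[0,-0.6,0,0],[0,-0.6,0,0],[0,-0.6,0,0],[0,-0.6,0,0]]]' 72;python3 -c "
from h import *
ft()"; python3 -m jog '[[[0,-0.3,0,0],[0,-0.5,0,0],[0,-0.5,0,0],[0,-0.5,0,0],[0,-0.5,0,0]]]' 72;python3 -c "
from h import *
ft()"
```

```text
clock: 23.92
position: [598.2, -125.8, 211.1]
ee_rot: [0.74, -0.673, -0.001, -0.004]
contact_force: [-2.3, 0.1, 0.2]
gripper_width: 72.1
t 23.93 jig [3.67 0.13] F tool [-0.27  2.29 -0.25]
clock: 24.55
position: [598.4, -125.8, 211.0]
ee_rot: [0.74, -0.673, -0.001, -0.004]
contact_force: [-2.2, -0.9, 1.9]
gripper_width: 72.1
t 24.55 jig [3.89 0.19] F tool [ 0.7   2.26 -1.92]
```

```bash
python3 -m jog '[[[0,-0.3,0,0],[0,-0.6,0,0],[0,-0.6,0,0],[0,-0.6,0,0],[0,-0.6,0,0]]]' 72;python3 -c "
from h import *
ft()"; python3 -m jog '[[[0,-0.3,0,0],[0,-0.6,0,0],[0,-0.6,0,0],[0,-0.6,0,0],[0,-0.6,0,0]]]' 72;python3 -c "
from h import *
ft()"
```

```text
clock: 25.18
position: [598.7, -125.8, 210.8]
ee_rot: [0.74, -0.673, -0.001, -0.003]
contact_force: [-5.2, -0.2, 1.7]
gripper_width: 72.0
t 25.18 jig [4.15 0.23] F tool [-0.26  5.16 -1.68]
clock: 25.8
position: [598.9, -125.8, 210.7]
ee_rot: [0.74, -0.673, -0.002, -0.003]
contact_force: [-5.2, -1.2, 1.9]
gripper_width: 72.0
t 25.8 jig [4.39 0.31] F tool [ 0.69  5.26 -1.88]
```

```bash
python3 -m jog '[[[0,-0.3,-0.2,0],[0,-0.6,-0.2,0],[0,-0.6,-0.2,0],[0,-0.6,-0.2,0],[0,-0.6,-0.2,0]]]' 72;python3 -c "
from h import *
ft()
n='side';a,b,c,d=(230,150,330,240)
im,dd=arm.get_image(n); np.save('pics/side9.npy',dd); cv2.imwrite(f'pics/{n}9.png',im); cv2.imwrite('pics/side9c.png',cv2.resize(im[b:d,a:c],None,fx=6,fy=6,interpolation=cv2.INTER_CUBIC))"
```

```text
clock: 26.42
position: [599.2, -125.8, 210.7]
ee_rot: [0.74, -0.673, -0.002, -0.002]
contact_force: [-6.0, -1.1, 1.2]
gripper_width: 71.9
t 26.43 jig [4.63 0.42] F tool [ 0.55  6.11 -1.21]
```

View pics/side9c.png

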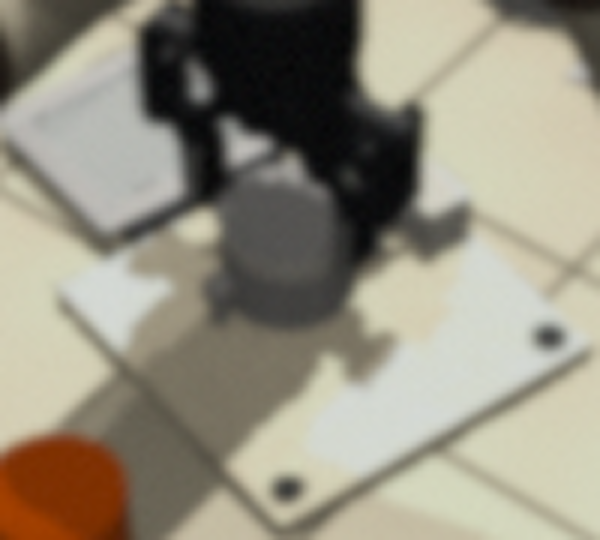

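```bash
python3 -m jog '[[[0,0.5,0,0],[0,1,0,0],[0,2,0,0],[0,4,0,0],[0,5.8,0,0]]]' 72;python3 -c "
from h import *
ft()"; python3 -m jog '[[[0,0,-5,0],[0,0,-20,0],[0,0,-45,0],[0,0,-80,0],[0,0,-120,0]]]' 72
python3 - <<'E'
from h import *
ft()
for n,(a,b,c,d) in (('top',(290,160,370,240)),('side',(230,150,330,240))):
    im,dd=arm.get_image(n); cv2.imwrite(f'pics/{n}10.png',im); np.save(f'pics/{n}10.npy',dd)
    cv2.imwrite(f'pics/{n}10c.png',cv2.resize(im[b:d,a:c],None,fx=6,fy=6,interpolation=cv2.INTER_CUBIC))
    X=cloud(n,dd); z=X[...,2]; m=((abs(z-57)<5)&(np.hypot(X[...,0]-594.5,X[...,1]+125)<45)).astype('uint8'); l=cv2.connectedComponentsWithStats(m); i=1+np.argmax(l[2][1:,4]); print(n,l[2][i],plane(n,l[3][i],57).round(1))
E
```

```text
clock: 27.1
position: [593.9, -126.2, 211.0]
ee_rot: [0.74, -0.673, -0.002, -0.003]
contact_force: [0.0, 0.1, 1.3]
gripper_width: 72.2
t 27.1 jig [-0.42 -1.36] F tool [-0.09 -0.02 -1.31]
clock: 27.72
position: [593.5, -127.0, 333.0]
ee_rot: [0.74, -0.673, -0.001, -0.003]
contact_force: [0.5, 0.2, 0.5]
gripper_width: 72.0
t 27.73 jig [-0.54 -2.24] F tool [-0.13 -0.5  -0.45]
top [320 183  15  21 201] [[ 589.5 -111.3   57. ]]
side [267 177  23  19 326] [[ 592.7 -124.2   57. ]]
```

View pics/side10c.png

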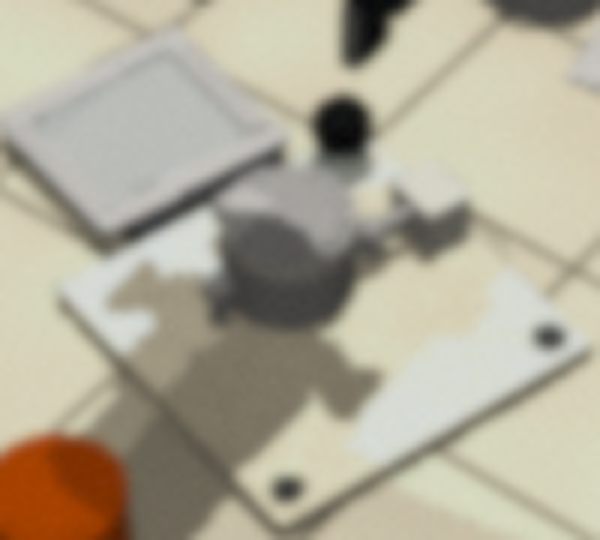

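```bash
python3 -c "
from h import *
goto(430,-300,350)"
```

```text
t 27.82 pos [ 594.9 -127.2  337.9] jawang -174.5 tilt [-0.0041 -0.0149 -0.9999] F [-0.07  0.52  0.63] w 71.9 j [ 0.05  0.41 -0.13 -0.01 -1.02  0.04]
tool shift [156.2 180.5 -15.4] turn 0  dist 239.2
```

```bash
python3 -m jog '[[[31,36,-3,0],[62,72,-6,0],[94,108,-9,0],[125,144,-12,0],[156,180,-15,0]]]' 72
python3 - <<'E'
from h import *
ft()
for n,(a,b,c,d) in (('top',(290,160,370,240)),('side',(230,150,330,240))):
    im,dd=arm.get_image(n); cv2.imwrite(f'pics/{n}11.png',im); np.save(f'pics/{n}11.npy',dd)
    cv2.imwrite(f'pics/{n}11c.png',cv2.resize(im[b:d,a:c],None,fx=6,fy=6,interpolation=cv2.INTER_CUBIC))
    X=cloud(n,dd); z=X[...,2]; m=((abs(z-57)<8)&(np.hypot(X[...,0]-594.5,X[...,1]+125)<45)).astype('uint8'); l=cv2.connectedComponentsWithStats(m); i=1+np.argmax(l[2][1:,4])
    P=X[l[1]==i]; P=P[abs(P[:,2]-np.median(P[:,2]))<4]; q=np.linalg.lstsq(np.c_[P[:,:2]-P[:,:2].mean(0),np.ones(len(P))],P[:,2],rcond=None)[0]
    print(n,l[2][i],plane(n,l[3][i],57).round(1),'slope',q[:2].round(3),'z',q[2].round(1))
E
```

```text
clock: 28.45
position: [429.2, -300.6, 350.5]
ee_rot: [0.74, -0.672, 0.004, -0.007]
contact_force: [0.4, 0.5, 0.4]
gripper_width: 72.3
t 28.45 jig [-115.78 -211.66] F tool [-0.43 -0.42 -0.38]
top [320 181  24  23 379] [[ 597.3 -121.4   57. ]] slope [ 0.006 -0.001] z 58.6
side [267 177  23  20 369] [[ 592.3 -123.4   57. ]] slope [0.006 0.007] z 58.9
```

View pics/top11c.png

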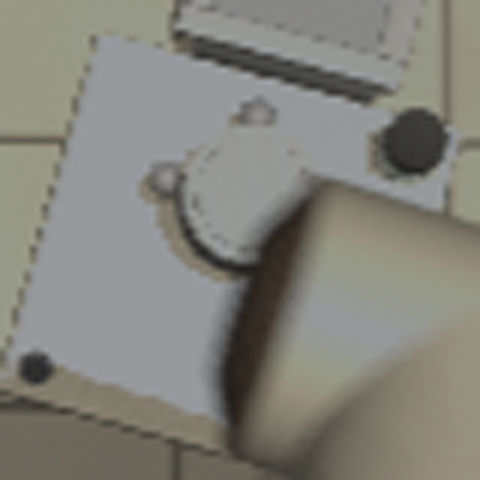

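View pics/top11.png

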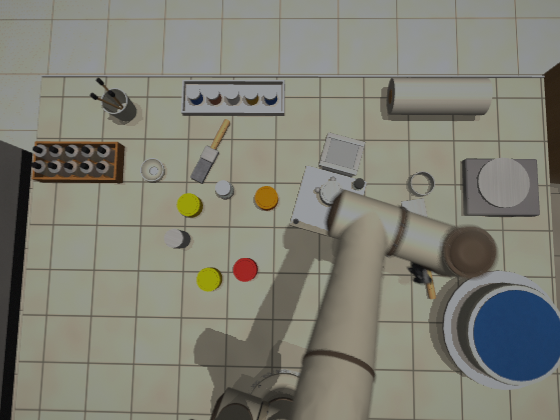

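```bash
python3 -m jog '[[[30,45,-4,0],[60,90,-8,0],[90,135,-12,0],[120,180,-16,0],[150,220,-20,0]]]' 72
python3 - <<'E'
from h import *
ft()
for n,(a,b,c,d) in (('top',(290,160,370,240)),('side',(230,150,330,240))):
    im,dd=arm.get_image(n); cv2.imwrite(f'pics/{n}12.png',im); np.save(f'pics/{n}12.npy',dd)
    cv2.imwrite(f'pics/{n}12c.png',cv2.resize(im[b:d,a:c],None,fx=7,fy=7,interpolation=cv2.INTER_CUBIC))
    X=cloud(n,dd); z=X[...,2]; m=((abs(z-57)<8)&(np.hypot(X[...,0]-594.5,X[...,1]+125)<40)).astype('uint8'); l=cv2.connectedComponentsWithStats(m,connectivity=4); i=1+np.argmax(l[2][1:,4])
    print(n,l[2][i],plane(n,l[3][i],57).round(1))
E
```

```text
clock: 29.18
position: [220.9, -472.0, 367.5]
ee_rot: [0.739, -0.674, 0.005, -0.007]
contact_force: [0.5, 0.1, 0.1]
gripper_width: 72.0
t 29.18 jig [-274.21 -429.97] F tool [-0.09 -0.53 -0.09]
top [320 181  24  23 445] [[ 594.6 -124.7   57. ]]
side [267 177  23  20 362] [[ 592.6 -123.7   57. ]]
```

View pics/top12c.png

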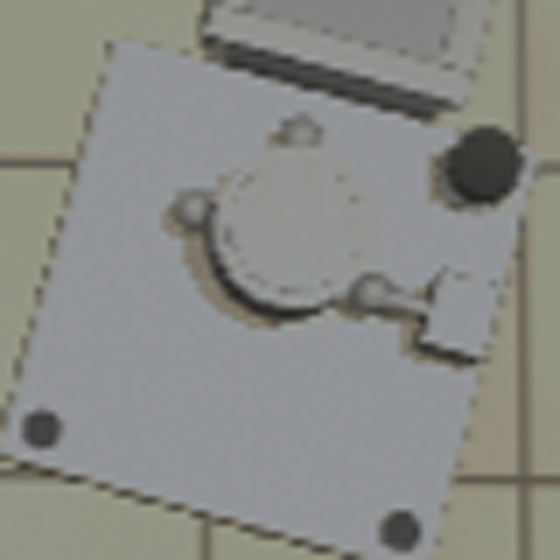

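View pics/side12.png

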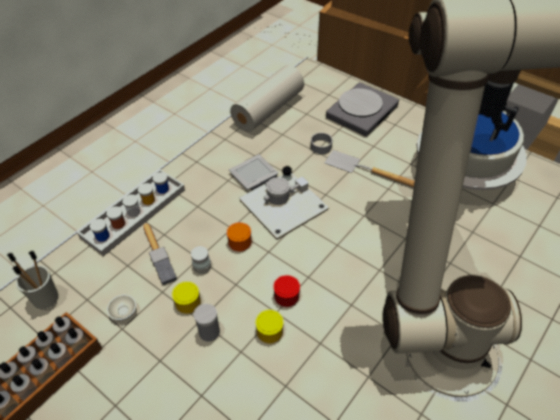

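The top view shows the tin flush against both pegs at crop px (193,210) and (298,130). The roller, at (373,293), is pushed in about 5 mm from rest. I'll check the bystanders against the first pictures, then hand in.

```bash
python3 - <<'E'
from h import *
a=cv2.imread('pics/top0.png');b=cv2.imread('pics/top12.png')
for k,(x,y) in dict(tall=(178,239),jar=(223,189),pot=(359,183),brush=(210,150),knife=(415,220),cutter=(421,184),dish=(152,170),orange=(266,198),red=(245,270)).items():
    r=20; p=a[y-14:y+14,x-14:x+14]; w=b[y-22:y+22,x-22:x+22]; m=cv2.matchTemplate(w,p,cv2.TM_CCOEFF_NORMED); _,v,_,l=cv2.minMaxLoc(m); print(k,round(v,3),'shift px',l[0]-8,l[1]-8)
ft(); arm.job_done()
E
```

```text
tall 1.0 shift px 0 0
jar 1.0 shift px 0 0
pot 1.0 shift px 0 0
brush 1.0 shift px 0 0
knife 0.998 shift px 0 0
cutter 1.0 shift px 0 0
dish 0.999 shift px 0 0
orange 1.0 shift px 0 0
red 1.0 shift px 0 0
t 29.27 jig [-275.08 -431.53] F tool [-0.69 -0.05  0.76]
the job is handed in; nothing more can be done
```

The tin is standing in the nest, released, and I handed the job in at about 29 s.

**What I did:** I gripped the short grey tin near its lid, so the fingertips stayed above the peg balls. I carried it to the mouth and slid it past the roller to the stop peg. I released it there and pushed it home twice with one finger, first into both pegs (about 5 N), then mostly along +x (about 6 N). No force reading in the nest went above about 7 N.

**Last checks:**
- **Position:** the lid centre was about 1 mm (top camera) and 1.7 mm (side camera) from the seat as each camera measured it. The two cameras disagree by about 2 mm, as they did on the bench, so this is near the limit of the calibration.
- **Upright:** the lid's slope was under 0.01 rad, though the arm still hid part of the lid from the top camera.
- **Roller:** it sits about 5 mm in from rest, as expected with the tin home.
- **Bystanders:** all seven show no shift in the top view, and neither do the orange and red look-alikes I checked.

**Not measured directly:** the peg contact forces. I take both contacts as made because each push stalled firmly and the top view shows no gap at either peg.

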